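Hang the bench lamp on its keyhole stud

TASK

Pick up the small work lamp by its black tab, slip the round hole of its red mounting plate over the brass-headed stud on the upright panel, press the plate flat against the panel, then slide it straight down until it stops, fully home and locked behind the head. Feel your way gently, never forcing the stud or the panel, leave the lamp hanging there on its own, and leave the jar, the punch block and the mallet where they are.

Things in the scene. Friction and masses are not known exactly. Their poses are not given: they have to be found in the camera images.
- lamp_tab (a point): Point to grip on the lamp's black upright tab (30 wide, 12 thick, 80 mm tall; its top 25 mm above, its foot 55 mm below this point). Lamp axes: z up, -x its front (shade side), +x out of the plate's flat back. The tab is pinched along the lamp's x; its rear face is 6 mm away along +x, flush with the plate's back. Lamp 0.25-0.42 kg, stands on the bench with this point 175 mm up.
- keyhole (a point): Centre of the eight-sided hole, 25 mm wide, 24 high, in the plane of the red plate's back: 109 mm below lamp_tab and 6 mm from it along +x; lamp axes. A 12 mm wide slot runs straight up from it. Plate 70 wide, 124 high, 5 mm thick. With the stud centred in the hole, a slide down by 34 mm brings the stud's neck to the slot's end.
- slot_end (a point): Where the stud's neck centre lies when the lamp is fully home: 34 mm above keyhole, in the plane of the plate's back. Two steel ramps on the plate's front wedge behind the stud's head from about 20 mm of slide on, with a level land over the last 2-3 mm. The wedged slide takes some 5-15 N downward, more than the lamp's weight; friction then keeps it wedged when let go.
- shade (a point): Centre of the lamp's white shade at its lower rim: 62 mm diameter, 34 mm high, 58 mm in front of the plate's back, level with the plate's lower edge (66 mm below keyhole). The lamp stands on this rim and on the plate's edge.
- stud_mid (a point): Point on the upright panel's front face, 136 mm above the bench, mid-way up the slot in which the brass-headed stud is set. Axes: -x straight out of the front (level), z up, y across. The stud stands on this vertical line (y = 0) but anywhere from 16 mm below to 16 mm above this point: that height is not measured, it must be felt or seen. Fixed plywood panel, 150 wide, 22 mm thick.
- panel_top (a point): Middle of the panel's top edge at the front face, 162 mm above the bench, 26 mm above stud_mid; same axes. Neither stud nor panel may be loaded by the lamp with more than 35 N.
- stud (a joint): How far the stud is drawn out of the panel against its spring, m: 0 at rest, about 0.0035 with the lamp fully home, limit 0.008. Preload 4.5 N, rate 1.3 N/mm; it does not give when pushed inward. Neck 8 mm diameter; head 20 mm diameter, 4 mm thick; at rest the head's underside is 6 mm and its face 10 mm in front of the panel.
- dye_jar: Amber jar with a black cap, 60 mm diameter, 85 mm high, origin at the centre of its underside. Bystander.
- punch_block: Dark wooden block 50 x 100 x 42 mm (x, y, z) with four upright metal punches up to 110 mm above the bench, origin at the centre of its underside. Bystander.
- mallet: Wooden mallet lying on the bench, 260 mm long along its x axis, origin under its middle. Bystander.
Mind the look-alikes: they are no part of the job. Of the things that look like the part that bears lamp_tab, take the one that is nearest to the robot's base at the start.

How it is judged:
By the outcome, as a careful person would: the job done as asked, in the order asked, and still so for the second after the job is handed in, with the robot touching nothing.
It also fails if it takes over 72 s, if anything falls off the work surface, if the arm or the gripper's body presses on something with over 40 N, if the wrist force passes 120 N, or if a joint passes its speed limit or range.

ROBOT

A 6-joint arm with a two-finger parallel gripper is mounted at the origin on the work surface. World frame = base frame: x ahead of the robot, y to its left, z up, the work surface at z = 0. Lengths are in m, angles in rad, forces in N, time in s.
With the tool pointing down it reaches from about 0.3 to 0.875 m from the base axis. Payload 6.4 kg.
Tool frame: the origin (TCP) lies between the finger pads; the fingertips stand 25 mm ahead of it and the grasp point (between the pads) lies 6 mm ahead of it; z points along the fingers, y is the line along which they close (so a half turn about z gives the same grasp; the last joint's range is limited). The gripper opens to 85 mm and grips with 20 to 120 N. Pads are 22 mm wide; open, the fingers measure 114 mm over their backs; the gripper's body (76 mm by 85 mm) begins 54 mm behind the grasp point. The pads swing forward as they close: fully open they stand 13 mm farther back than shut.
Start: joints at [-1.47, 0.181, 1.607, -0, 1.354, -0.206], TCP at [0.174, -0.548, 0.233] pointing down, gripper open.
Joint ranges: [-2.99, 2.99], [-0.89, 2.07], [0.3, 2.58], [-1.14, 4.28], [0, 2.63], [-3.12, 3.12]. Speed limits (rad/s): [2.57, 2.57, 3.01, 3.14, 3.14, 3.14].

INTERFACE

Orientations are given as a unit quaternion [w, x, y, z].
In Python, from bench import ctrl gives the robot as it stands.
- The arm moves only by the tool servo_tool, never from a script. Its argument "series" is text: rows parted by semicolons, each of 7 numbers parted by spaces: the gripper command: -1 is fully open, 1 is shut, values between are in proportion, then the shift along the tool's x, y, z in m, then the turn, a rotation vector about the tool's x, y, z in degrees. A call has 1 to 12 rows; each row is the pose to reach, as a shift and turn from the pose commanded when the call began, along the tool's axes at that moment; what a row does not reach only later rows make up. A row lasts 1/12 s, in which the tool goes at most 41.7 mm and 7.16 degrees, less where a joint would pass 70% of its speed; a pose out of reach is approached as far as the arm can. A call with a gripper value outside its range is refused whole. The fingers move at their own pace and stop on an object; the grip force is fixed at half the most. Time passes only in rows, so rows that repeat a pose let the fingers close. It gives the time, the measured TCP pose, the force, the opening and the grip force at its end, in the units of the state.
- ctrl.get_obs(): the state, without advancing time (a new reading comes with each control period).
- ctrl.camera(name): name is "scene" or "top" or "wrist"; returns a dict with "img" (480x640x3 uint8, red, green, blue), "z_map" (480x640 float32, m along the optical axis (not along the pixel's ray), 0 where there is no reading), "fovy" (degrees; the focal length in pixels is half the picture's height over the tangent of half this angle, whatever the lens; pixels are square), "cx", "cy" (the principal point, pixels), "extrinsics" (4x4, takes a point from camera to world coordinates); the wrist camera has in their place "T_tool_cam" (4x4, takes a point from camera to tool coordinates, whose origin is the TCP and whose axes are the flange's). Camera axes: x right, y down, z forward; pixel columns grow to the right and rows downward; lengths in m; the calibration is good to about 2 mm. The wrist camera is an equidistant fisheye: a pixel r from the principal point sees the ray r / f radians off the axis. A picture is of the moment at which its call begins: read the wrist's pose just before it.
- ctrl.hand_in(): hands the job in; it is judged then, once.
The state is a dict: "time_s": time; "q": joint angles; "dq": joint speeds; "joint_efforts": joint torques, N m; "eef_pos": TCP position; "eef_rot": TCP orientation; "wrist_force": force on the tool from outside, world axes, zero at the start; "torque": the same for the moment, N m; "opening": opening from 0.0 (shut) to 1.0 (fully open); "grasp_force": force on a finger pad.
Only numpy, scipy, OpenCV 4.12 (cv2) and the standard library are available. Lean on these libraries where they do the work, as an engineer would, in place of code of your own. Each camera call takes 0.05 s, during which the arm holds its last target. There are 200 camera calls.

## Working session

There is one attempt and no reset: what is moved stays moved. The work goes in short steps, Python scripts to look and compute and a tool call to move; the robot and the scene stay as the last step left them, time stands still between calls to the robot, and variables do not carry over. Pictures are saved under pics/ and viewed, at most 10 in all, crops included, and the job is handed in when it is done.

Besides the shell and the picture viewer there is one more tool, called after "Request:" as name(argument=value, ...) on one line, values as JSON. servo_tool: Moves the arm, as the interface text tells. Its arguments: {"type":"object","properties":{"series":{"type":"string"}},"required":["series"]}

```bash
mkdir -p pics; ls
cat > h.py <<'E'
import numpy as np,cv2
from bench import ctrl
from scipy.spatial.transform import Rotation as R
def f(c): return 240/np.tan(np.radians(c["fovy"])/2)
def cloud(c):
    v,u=np.mgrid[:480,:640]; z=c["z_map"]; F=f(c)
    P=np.stack([(u-c["cx"])/F*z,(v-c["cy"])/F*z,z],-1)
    T=c["extrinsics"]; return P@T[:3,:3].T+T[:3,3]
def Rt(o=None):
    o=o or ctrl.get_obs(); q=o["eef_rot"]; return R.from_quat([q[1],q[2],q[3],q[0]]).as_matrix()
def save(n,im): cv2.imwrite("pics/"+n,im[...,::-1])
E
python3 - <<'E'
from h import *
o=ctrl.get_obs(); print(o)
for n in("scene","top"):
    c=ctrl.camera(n); save(n+".png",c["img"]); np.savez(n+".npz",**c); print(n,c["fovy"],c["extrinsics"].round(3).tolist())
E
```

```text
pics
{'time_s': 0.0, 'q': array([-1.47031638e+00,  1.81580396e-01,  1.60805382e+00,  1.52898751e-05,
        1.35376535e+00, -2.06357080e-01]), 'dq': array([ 8.67122877e-04, -2.36850822e-03,  6.82982291e-05,  4.11926100e-05,
       -9.00984924e-04,  8.49735397e-05]), 'joint_efforts': array([-9.41419894e-04, -4.44876623e+01, -3.51337194e+01, -4.05526189e-04,
        9.14472359e-03, -2.65315961e-06]), 'eef_pos': array([ 0.1736081 , -0.54757439,  0.23243987]), 'eef_rot': array([-9.01794699e-04,  9.88254294e-01,  1.52815685e-01,  5.52589412e-05]), 'wrist_force': array([0.55482696, 0.24798383, 0.69982467]), 'torque': array([-0.05563247, -0.01426086,  0.01333717]), 'grasp_force': 0.0, 'opening': 0.9964508512991518}
scene 57.55828560452193 [[-0.729, 0.486, -0.482, 0.981], [0.684, 0.526, -0.505, 0.316], [0.008, -0.698, -0.716, 0.706], [0.0, 0.0, 0.0, 1.0]]
top 51.147666231013304 [[0.027, -0.984, 0.177, 0.391], [-0.999, -0.03, -0.012, -0.052], [0.018, -0.177, -0.984, 1.325], [0.0, 0.0, 0.0, 1.0]]
```

View pics/scene.png

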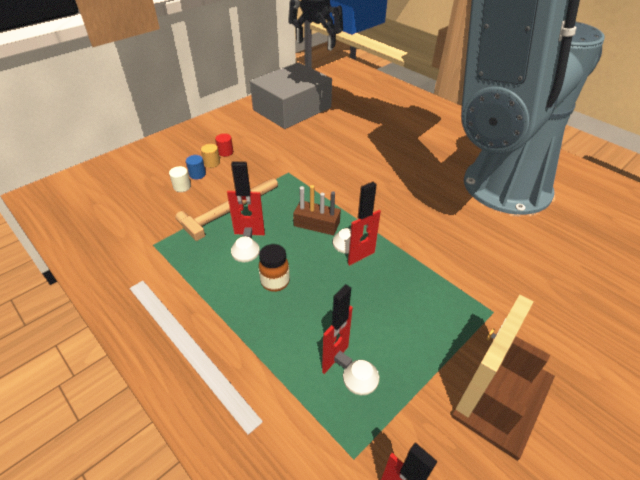

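View pics/top.png

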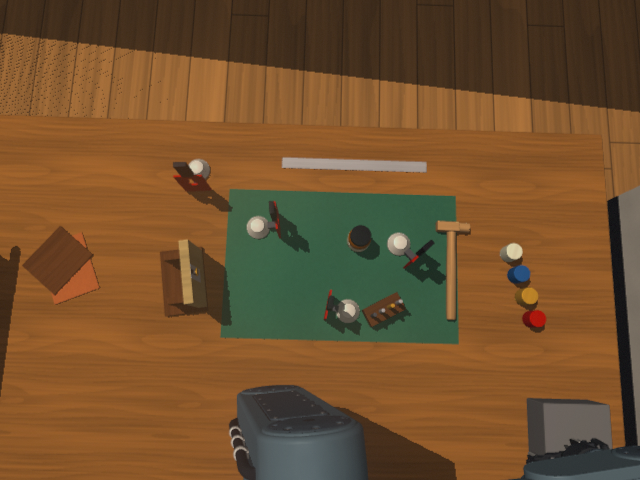

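The tabs that could be taken for the right one, in the top view: (185,170), (273,215), (328,305) and (425,247). The lamp nearest the base is at top (328,305), which is scene (367,200). I'll measure that one and the panel, and crop it to check.

Run:
```python
from h import *
for n in("scene","top"):
    c=dict(np.load(n+".npz")); P=cloud(c); im=c["img"].astype(int); r,g,b=im[...,0],im[...,1],im[...,2]
    z=P[...,2]
    red=(r>90)&(g<50)&(b<50)&(z>.01)
    blk=(im.max(-1)<60)&(z>.05)&(z<.22)&(P[...,0]>.25)
    yel=(z>.1)&(z<.175)&(P[...,1]>.2)&(P[...,0]>.25)&(P[...,0]<.6)&(r>120)
    for nm,m in(("red",red),("blk",blk),("panel",yel)):
        k,l,s,_=cv2.connectedComponentsWithStats(m.astype(np.uint8))
        for i in range(1,k):
            if s[i,4]<60: continue
            p=P[l==i]; p=p[np.isfinite(p).all(1)]; med=np.median(p,0)
            w,v=np.linalg.eigh(np.cov((p-p.mean(0)).T))
            print(n,nm,s[i],med.round(3),"lo",np.percentile(p,2,0).round(3),"hi",np.percentile(p,98,0).round(3),"n",v[:,0].round(3),"sd",np.sqrt(w[0]).round(4),"r",np.hypot(*med[:2]).round(3))
c=dict(np.load("scene.npz")); P=cloud(c)
a=cv2.resize(c["img"][170:280,310:400],(0,0),fx=4.5,fy=4.5); b=cv2.resize(c["img"][290:400,440:550],(0,0),fx=3.5,fy=3.5)
H=max(a.shape[0],b.shape[0]); pad=lambda x:np.vstack([x,np.zeros((H-x.shape[0],x.shape[1],3),np.uint8)])
save("crop1.png",np.hstack([pad(a),pad(b)])[:600,:800])
```

```text
scene red [217 139  16  16 176] [ 0.459 -0.601  0.03 ] lo [ 0.437 -0.616  0.011] hi [ 0.471 -0.596  0.049] n [0.408 0.912 0.031] sd 0.0037 r 0.756
scene red [228 192  36  41 862] [ 0.597 -0.304  0.061] lo [ 0.577 -0.332  0.013] hi [ 0.622 -0.284  0.122] n [ 0.887  0.315 -0.338] sd 0.0174 r 0.67
scene red [348 212  32  51 889] [ 0.471 -0.082  0.069] lo [ 0.435 -0.088  0.012] hi [ 0.501 -0.075  0.126] n [ 0.384 -0.902  0.199] sd 0.0135 r 0.478
scene red [322 306  30  65 654] [0.695 0.056 0.062] lo [0.649 0.049 0.014] hi [0.715 0.059 0.125] n [ 0.27  -0.948  0.169] sd 0.008 r 0.698
scene red [381 456  22  24 340] [0.777 0.249 0.092] lo [0.774 0.24  0.04 ] hi [0.778 0.261 0.127] n [ 0.213 -0.976  0.04 ] sd 0.0055 r 0.816
scene blk [  0   3  78  29 787] [ 0.608 -1.376  0.206] lo [ 0.485 -1.385  0.191] hi [ 0.715 -1.369  0.219] n [ 0.    -0.981  0.193] sd 0.0037 r 1.505
scene blk [232 162  18  34 450] [ 0.604 -0.302  0.167] lo [ 0.593 -0.313  0.125] hi [ 0.613 -0.293  0.202] n [0.718 0.696 0.002] sd 0.0014 r 0.675
scene blk [359 183  17  36 433] [ 0.471 -0.082  0.17 ] lo [ 0.454 -0.091  0.
[... 947 characters left out ...]
   7  20  87] [0.668 0.05  0.182] lo [0.663 0.046 0.124] hi [0.692 0.057 0.202] n [ 0.064  0.998 -0.02 ] sd 0.0029 r 0.67
top blk [350 225  21  22 352] [ 0.641 -0.164  0.084] lo [ 0.618 -0.188  0.061] hi [ 0.667 -0.139  0.089] n [ 0.074  0.067 -0.995] sd 0.0049 r 0.661
top blk [416 240  18  17 107] [ 0.595 -0.301  0.197] lo [ 0.587 -0.318  0.129] hi [ 0.613 -0.294  0.203] n [-0.648 -0.762 -0.026] sd 0.0033 r 0.667
top blk [327 296   8  15  83] [ 0.463 -0.087  0.199] lo [ 0.45  -0.094  0.144] hi [ 0.479 -0.08   0.204] n [0.155 0.987 0.039] sd 0.0035 r 0.471
top panel [179 241  14  63 589] [0.527 0.249 0.162] lo [0.458 0.231 0.157] hi [0.596 0.267 0.166] n [0.    0.002 1.   ] sd 0.0022 r 0.583
```

View pics/crop1.png

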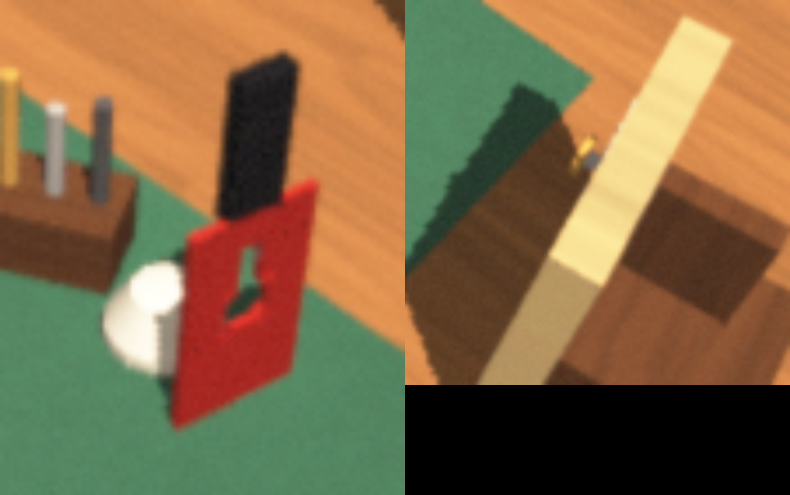

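The crop shows the chosen lamp: black tab, and a red back plate with a hole and an upward slot. The panel's brass stud head is near scene (493,334), with its front facing about -y. Next I'll get exact yaws and positions.

Run:
```python
from h import *
def ransac(p,n=300,t=.0015):
    rng=np.random.default_rng(0);best=None
    for _ in range(n):
        a=p[rng.choice(len(p),3,False)]; v=np.cross(a[1]-a[0],a[2]-a[0]); v/=np.linalg.norm(v)+1e-12
        m=abs((p-a[0])@v)<t
        if best is None or m.sum()>best.sum(): best=m
    q=p[best]; w,v=np.linalg.eigh(np.cov(q.T)); return q.mean(0),v[:,0],best.mean(),q
c=dict(np.load("scene.npz")); P=cloud(c); im=c["img"].astype(int); r,g,b=np.moveaxis(im,-1,0); z=P[...,2]
box=(abs(P[...,0]-.47)<.06)&(abs(P[...,1]+.08)<.03)
for nm,m in(("plate",box&(r>90)&(g<50)&(b<50)&(z>.012)&(z<.125)),("tab",box&(im.max(-1)<60)&(z>.135)&(z<.198))):
    m=cv2.erode(m.astype(np.uint8),np.ones((2,2)))>0
    cc,v,fr,q=ransac(P[m]); v*=np.sign(v[1]); print(nm,cc.round(4),v.round(3),"yaw of +x from +y",np.degrees(np.arctan2(-v[0],v[1])).round(2),fr.round(2))
    t=np.array([v[1],-v[0],0])/np.hypot(*v[:2]); s=P[m]@t; print(" edges along t",np.percentile(s,[1,50,99]).round(4),"z",np.percentile(P[m][:,2],[1,99]).round(3),"mid xy at edges", (cc+t*((s.max()+s.min())/2-cc@t)).round(4))
for n in("top","scene"):
    c2=dict(np.load(n+".npz")); Q=cloud(c2); i2=c2["img"].astype(int)
    m=(abs(Q[...,2]-.163)<.006)&(Q[...,1]>.2)&(Q[...,1]<.3)&(Q[...,0]>.4)&(Q[...,0]<.65)&(i2[...,0]>120)
    (cx,cy),(w,h),a=cv2.minAreaRect((Q[m][:,:2]*1000).astype(np.float32)); print(n,"panel rect",cx,cy,w,h,a)
    w_,v_=np.linalg.eigh(np.cov(Q[m][:,:2].T)); print(" pca thin dir",v_[:,0],m.sum(), "mean",Q[m].mean(0).round(4))
# stud region: points near front face, anything not panel
sm=np.zeros((480,640),bool); sm[315:350,480:505]=1
q=P[sm&(z>.1)&(z<.16)]; print("stud pts",len(q)); 
ii=np.argwhere(sm&(r>150)&(g>100)&(b<90)); print("brass",[(int(u),int(v_),im[v_,u].tolist(),P[v_,u].round(3).tolist()) for v_,u in ii][:25])
```

```text
plate [ 0.4672 -0.0817  0.065 ] [ 0.169  0.986 -0.003] yaw of +x from +y -9.73 0.93
 edges along t [0.4408 0.4757 0.5076] z [0.013 0.119] mid xy at edges [ 0.4671 -0.0817  0.065 ]
tab [ 0.4682 -0.0819  0.1654] [ 0.164  0.987 -0.002] yaw of +x from +y -9.42 0.83
 edges along t [0.4605 0.4767 0.4889] z [0.136 0.195] mid xy at edges [ 0.4676 -0.0818  0.1654]
top panel rect 529.90380859375 250.05946350097656 149.62142944335938 22.872974395751953 8.986332893371582
 pca thin dir [ 0.15759428 -0.98750395] 593 mean [0.5287 0.2497 0.1617]
scene panel rect 530.2699584960938 250.66351318359375 152.27536010742188 22.37141227722168 9.180139541625977
 pca thin dir [ 0.15967601 -0.98716948] 1380 mean [0.5372 0.252  0.1637]
stud pts 64
brass [(491, 315, [154, 129, 82], [0.391, 0.191, 0.004]), (492, 315, [210, 140, 83], [0.388, 0.193, 0.002]), (493, 315, [221, 143, 81], [0.387, 0.194, 0.002]), (494, 315, [222, 144, 80], [0.386, 0.195, 0.003]), (495, 315, [223, 143, 81], [0.385, 0.197, 0.003]), (496, 315, [222, 145, 82], [0.381, 0.197, -0.0]), (497, 315, [221, 142, 78], [0.381, 0.199, 0.002]), (498, 3
[... 204 characters left out ...]
, [221, 141, 79], [0.373, 0.206, 0.001]), (503, 315, [217, 139, 79], [0.372, 0.207, 0.002]), (504, 315, [211, 135, 75], [0.371, 0.208, 0.002]), (490, 316, [154, 131, 84], [0.395, 0.191, 0.004]), (491, 316, [206, 141, 83], [0.392, 0.192, 0.002]), (492, 316, [223, 146, 84], [0.39, 0.194, 0.001]), (493, 316, [223, 144, 79], [0.389, 0.195, 0.003]), (494, 316, [223, 145, 82], [0.387, 0.196, 0.002]), (495, 316, [222, 142, 79], [0.386, 0.198, 0.002]), (496, 316, [223, 146, 83], [0.385, 0.199, 0.002]), (497, 316, [221, 143, 79], [0.382, 0.2, 0.0]), (498, 316, [221, 144, 82], [0.382, 0.202, 0.002]), (499, 316, [221, 145, 81], [0.377, 0.202, -0.001]), (500, 316, [222, 143, 81], [0.378, 0.204, 0.001])]
```

```bash
cat >> h.py <<'E'
def shift(dw,o=None): return (Rt(o).T@np.array(dw)*1000).round(1)   # world shift -> tool mm
E
python3 - <<'E'
from h import *
import cv2
n=np.array([.158,-.9875,0]); F0=np.array([.5317,.2394,0]); H=F0+n*.010
for nm,roi in(("scene",(480,505,318,348)),("top",(188,204,258,284))):
    c=dict(np.load(nm+".npz")); T=c["extrinsics"]; f_=f(c)
    im=c["img"]; u0,u1,v0,v1=roi; hsv=cv2.cvtColor(im[v0:v1,u0:u1],cv2.COLOR_RGB2HSV)
    for z in(.12,.136,.152):
        p=T[:3,:3].T@(np.r_[H[:2],z]-T[:3,3]); print(nm,z,(p[:2]/p[2]*f_+[c["cx"],c["cy"]]).round(1))
    P=cloud(c)[v0:v1,u0:u1]; d=(P-F0)@n
    m=(d>.004)&(d<.016)&(P[...,2]>.1)&(P[...,2]<.17)&(abs(P[...,0]-H[0])<.02)
    print(nm,m.sum(), P[m].mean(0).round(4) if m.any() else "", np.percentile(P[m],[5,95],0).round(4).tolist() if m.any() else "", (np.argwhere(m).mean(0)[::-1]+[u0,v0]).round(1) if m.any() else "")
o=ctrl.get_obs(); print("up",shift([0,0,.033]),"to lamp",shift(np.array([.4666,-.0877,.265])-o["eef_pos"]), o["eef_pos"])
print(Rt().round(3).tolist())
E
```

```text
scene 0.12 [485.6 338. ]
scene 0.136 [488.6 332.4]
scene 0.152 [491.7 326.5]
scene 45 [0.5371 0.2331 0.1406] [[0.5291, 0.231, 0.1335], [0.5426, 0.2353, 0.1452]] [490.2 333.6]
top 0.12 [198.4 272. ]
top 0.136 [196.9 271.2]
top 0.152 [195.3 270.3]
top 27 [0.5322 0.2302 0.1367] [[0.5246, 0.2281, 0.1245], [0.5406, 0.2328, 0.1434]] [196.4 271.6]
up [  0.   -0.1 -33. ] to lamp [ 418.2 -350.   -31.7] [ 0.17363342 -0.54764287  0.23260232]
[[0.953, 0.302, -0.0], [0.302, -0.953, 0.002], [0.0, -0.002, -1.0]]
```

Request:
servo_tool(series="-1 0.01 -0.01 -0.032 0 0 0; -1 0.04 -0.033 -0.032 0 0 2; -1 0.07 -0.06 -0.032 0 0 4; -1 0.10 -0.085 -0.032 0 0 7; -1 0.13 -0.11 -0.032 0 0 10; -1 0.16 -0.135 -0.032 0 0 13; -1 0.19 -0.16 -0.032 0 0 16; -1 0.22 -0.185 -0.032 0 0 19; -1 0.25 -0.21 -0.032 0 0 22; -1 0.28 -0.235 -0.032 0 0 24; -1 0.31 -0.26 -0.032 0 0 26; -1 0.34 -0.285 -0.032 0 0 27.2")

```text
time_s: 1.1
eef_pos: [0.4122, -0.1718, 0.2653]
eef_rot: [-0.0, 0.996, -0.085, 0.0]
wrist_force: [0.5, -1.2, 1.1]
opening: 1.002
grasp_force: 0.0
```

Request:
servo_tool(series="-1 0 0 0 0 0 0; -1 0 0 0 0 0 0")

```text
time_s: 1.27
eef_pos: [0.4123, -0.1718, 0.2651]
eef_rot: [-0.0, 0.997, -0.081, -0.0]
wrist_force: [0.5, 0.2, 0.5]
opening: 1.003
grasp_force: 0.0
```

Run:
```python
from h import *
o=ctrl.get_obs(); print(o["eef_pos"].round(4),shift(np.array([.4666,-.0877,.265])-o["eef_pos"]),Rt().round(3).tolist(),o["wrist_force"])
c=ctrl.camera("wrist"); save("w1.png",c["img"]); np.savez("w1.npz",**c); print(c["fovy"],c["T_tool_cam"].round(3).tolist())
```

```text
[ 0.4123 -0.1718  0.2651] [ 40.  -91.8   0.1] [[0.987, -0.162, -0.001], [-0.162, -0.987, 0.0], [-0.001, -0.0, -1.0]] [0.53062869 0.23848412 0.52000977]
65.70646984690485 [[-0.001, -0.948, -0.318, 0.081], [1.0, -0.0, -0.001, -0.0], [0.0, -0.318, 0.948, -0.141], [0.0, 0.0, 0.0, 1.0]]
```

View pics/w1.png

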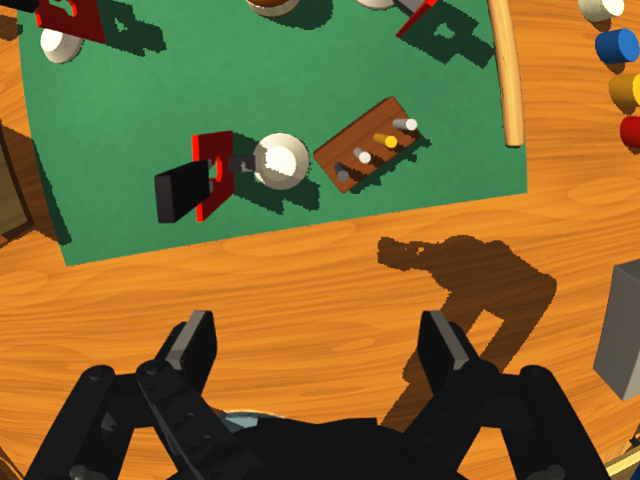

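The wrist view shows the lamp tab at about (180,190), with the shade towards the punch block at (283,160). I'll refine the tab position from this frame.

```bash
cat >> h.py <<'E'
def wcloud(c,pos,Rm):
    v,u=np.mgrid[:480,:640]; F=f(c); x=u-c["cx"]; y=v-c["cy"]; r=np.hypot(x,y)+1e-9; th=r/F
    z=c["z_map"]; k=np.tan(np.clip(th,0,1.4))*z/r
    P=np.stack([x*k,y*k,z],-1); T=c["T_tool_cam"]; P=P@T[:3,:3].T+T[:3,3]
    return P@Rm.T+pos
E
python3 - <<'E'
from h import *
o=ctrl.get_obs(); c=dict(np.load("w1.npz")); P=wcloud(c,o["eef_pos"],Rt(o)); im=c["img"]
s=np.zeros((480,640),bool); s[150:230,145:245]=1
m=s&(im.max(-1)<60)&(P[...,2]>.13)
z=P[...,2]; print("z",np.percentile(z[m],[2,50,98]).round(4))
t=m&(z>.196); (cx,cy),wh,a=cv2.minAreaRect((P[t][:,:2]*1000).astype(np.float32)); print("top face",cx,cy,wh,a,t.sum())
p=s&(im[...,0]>90)&(im[...,1]<50)&(z>.1); print("plate top",np.percentile(P[p],[5,50,95],0).round(4).tolist())
g=s&(z<.01)&(z>-.02); print("bench z",np.median(z[g]).round(4))
E
```

```text
z [0.1331 0.1874 0.2017]
top face 482.9228210449219 -129.03248596191406 (29.53291893005371, 111.67253875732422) 23.77898406982422 949
plate top [[0.4331, -0.0912, 0.1223], [0.444, -0.0834, 0.1244], [0.4877, -0.0789, 0.1258]]
bench z 0.0013
```

Request:
servo_tool(series="-1 0.014 -0.031 0 0 0 0; -1 0.027 -0.062 0 0 0 0; -1 0.04 -0.0918 0 0 0 0; -1 0.04 -0.0918 0 0 0 0; -1 0.04 -0.0918 0 0 0 0")

```text
time_s: 1.73
eef_pos: [0.4664, -0.0905, 0.2651]
eef_rot: [0.0, 0.997, -0.083, -0.0]
wrist_force: [-0.3, -0.9, 0.3]
opening: 0.995
grasp_force: 0.0
```

Run:
```python
from h import *
o=ctrl.get_obs(); c=ctrl.camera("wrist"); P=wcloud(c,o["eef_pos"],Rt(o)); im=c["img"]; z=P[...,2]
m=(im.max(-1)<70)&(abs(z-.2)<.006)&(np.hypot(P[...,0]-.467,P[...,1]+.088)<.03)
k,l,s,_=cv2.connectedComponentsWithStats(m.astype(np.uint8)); i=1+np.argmax(s[1:,4]); q=P[l==i]
print(o["eef_pos"],s[i],cv2.minAreaRect((q[:,:2]*1000).astype(np.float32)),np.median(q,0))
t=(im[...,0]>90)&(im[...,1]<60)&(im[...,2]<60)&(abs(z-.124)<.006)&(np.hypot(P[...,0]-.467,P[...,1]+.085)<.06)
print(t.sum(),cv2.minAreaRect((P[t][:,:2]*1000).astype(np.float32)))
save("w2.png",im)
```

```text
[ 0.46643053 -0.09045207  0.26505725] [303 236  20  49 926] ((466.13360595703125, -87.2763900756836), (11.43134880065918, 29.618385314941406), 80.04157257080078) [ 0.46767638 -0.08747865  0.20042354]
164 ((490.7877502441406, -88.34908294677734), (3.916844367980957, 20.47449493408203), 80.19741821289062)
```

Request:
servo_tool(series="-1 0 0 0.02 0 0 0; -1 0 0 0.04 0 0 0; -1 0 0 0.06 0 0 0; -1 0 0 0.075 0 0 0; -1 0 0 0.081 0 0 0; -1 0 0 0.081 0 0 0; -1 0 0 0.081 0 0 0")

```text
time_s: 2.37
eef_pos: [0.4663, -0.0912, 0.1848]
eef_rot: [0.0, 0.996, -0.085, 0.0]
wrist_force: [0.5, 0.4, -0.1]
opening: 0.995
grasp_force: 0.0
```

Request:
servo_tool(series="-1 0 -0.0036 0 0 0 0; -0.5 0 -0.0036 0 0 0 0; 0 0 -0.0036 0 0 0 0; 0.4 0 -0.0036 0 0 0 0; 0.6 0 -0.0036 0 0 0 0; 0.8 0 -0.0036 0 0 0 0; 1 0 -0.0036 0 0 0 0; 1 0 -0.0036 0 0 0 0; 1 0 -0.0036 0 0 0 0; 1 0 -0.0036 0 0 0 0; 1 0 -0.0036 0 0 0 0")

```text
time_s: 3.28
eef_pos: [0.4674, -0.0865, 0.1847]
eef_rot: [0.0, 0.996, -0.084, 0.0]
wrist_force: [1.0, 0.5, 2.9]
opening: 0.122
grasp_force: 60.6
```

Request:
servo_tool(series="1 0 0 -0.01 0 0 0; 1 0 0 -0.03 0 0 0; 1 0 0 -0.05 0 0 0; 1 0 0 -0.07 0 0 0; 1 0 0 -0.09 0 0 0; 1 0 0 -0.09 0 0 0; 1 0 0 -0.09 0 0 0")

```text
time_s: 3.87
eef_pos: [0.4673, -0.0865, 0.2748]
eef_rot: [0.0, 0.996, -0.084, 0.001]
wrist_force: [-0.5, -0.8, -3.9]
opening: 0.123
grasp_force: 59.8
```

Request:
servo_tool(series="1 0.001 -0.012 0 0 0 -1; 1 0.003 -0.036 0 0 0 -3; 1 0.006 -0.064 0 0 0 -5; 1 0.009 -0.094 0 0 0 -7; 1 0.012 -0.124 0 0 0 -9; 1 0.015 -0.154 0 0 0 -11; 1 0.018 -0.184 0 0 0 -13; 1 0.021 -0.212 0 0 0 -15; 1 0.024 -0.238 0 0 0 -17; 1 0.026 -0.26 0 0 0 -18; 1 0.027 -0.275 0 0 0 -18.7; 1 0.0273 -0.279 0 0 0 -18.7")

```text
time_s: 4.87
eef_pos: [0.5395, 0.1863, 0.2716]
eef_rot: [-0.0, 0.997, 0.081, -0.002]
wrist_force: [-0.9, -1.2, -3.8]
opening: 0.127
grasp_force: 59.9
```

Request:
servo_tool(series="1 0 0 0 0 0 0; 1 0 0 0 0 0 0; 1 0 0 0 0 0 0; 1 0 0 0 0 0 0")

```text
time_s: 5.2
eef_pos: [0.5405, 0.183, 0.2741]
eef_rot: [0.0, 0.997, 0.078, -0.0]
wrist_force: [-0.3, 0.7, -3.0]
opening: 0.121
grasp_force: 59.9
```

Run:
```python
from h import *
o=ctrl.get_obs(); print(o["eef_pos"].round(4),Rt(o).round(3).tolist())
ims=[]
for n in("wrist","scene","top"):
    c=ctrl.camera(n); np.savez(n+"3.npz",**c); ims.append(c["img"])
save("a3.png",np.hstack([cv2.resize(ims[0],(400,300)),cv2.resize(ims[1][250:460,360:640],(400,300))]))
```

```text
[0.5405 0.183  0.2741] [[0.988, 0.156, -0.001], [0.156, -0.988, -0.0], [-0.001, 0.0, -1.0]]
```

View pics/a3.png

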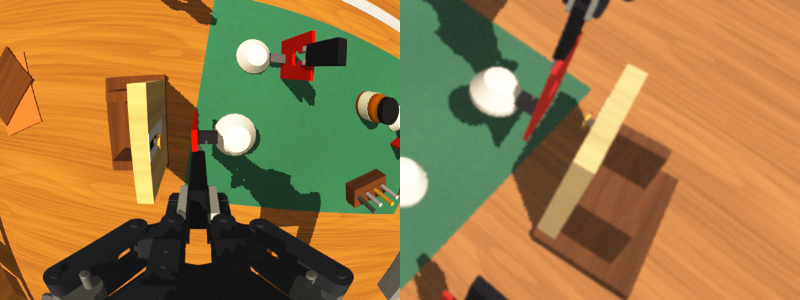

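The left half shows the stud head in the wrist view at about (253,224) full-res, with our red plate at about (312,215). The right half shows the lamp hanging upright. Next I'll measure the stud, panel and plate in the tool frame.

Run:
```python
from h import *
c=dict(np.load("wrist3.npz")); P=wcloud(c,np.zeros(3),np.eye(3))*1000; im=c["img"].astype(int); r,g,b=np.moveaxis(im,-1,0)
def rep(nm,m):
    q=P[m]; print(nm,m.sum(),"med",np.median(q,0).round(1),"lo",np.percentile(q,3,0).round(1),"hi",np.percentile(q,97,0).round(1))
s=np.zeros((480,640),bool); s[195:260,225:275]=1
hsv=cv2.cvtColor(c["img"],cv2.COLOR_RGB2HSV)
pan=(hsv[...,0]>15)&(hsv[...,0]<32)&(hsv[...,2]>120)&(P[...,2]>100)&(P[...,2]<125); pan[:, 262:]=0
rep("panel top",pan); print(cv2.minAreaRect(P[pan][:,:2].astype(np.float32)))
y=P[...,1]; rep("head d", s&(y>-53)&(y<-40)&(P[...,2]<180))
red=(r>80)&(g<60)&(b<60)&(P[...,2]<260)&(abs(P[...,1])<25); red[:,:290]=0; red[:,340:]=0
rep("plate",red); rt=red&(abs(P[...,2]-150-0)<260)
top=red&(P[...,2]<152+7); rep("plate near top",top); 
print("plate lat range by z",[(z,np.percentile(P[red&(abs(P[...,2]-z)<8)][:,0],[3,97]).round(1).tolist()) for z in range(150,280,16) if (red&(abs(P[...,2]-z)<8)).sum()>5])
save("a4.png",cv2.resize(c["img"][150:300,170:370],(800,600),interpolation=cv2.INTER_CUBIC))
np.set_printoptions(linewidth=200); print(P[205:250:5,235:275:4,1].round(0)); print(P[205:250:5,235:275:4,2].round(0))
```

```text
panel top 5739 med [  8.6 -68.1 111.6] lo [-68.6 -78.9 110.3] hi [ 71.6 -57.8 113. ]
((0.24416351318359375, -68.58721160888672), (23.096635818481445, 151.02317810058594), 89.84754943847656)
head d 182 med [  1.8 -48.5 133.9] lo [ -7.2 -52.4 130.2] hi [  9.9 -47.6 146.4]
plate 625 med [30.2 -3.9 60.7] lo [  -8.1   -6.3 -141. ] hi [ 81.3  -0.6 164.7]
plate near top 584 med [30.2 -3.9 60.6] lo [  -8.1   -6.3 -141. ] hi [ 81.3   0.2 143.8]
plate lat range by z [(150, [33.5, 34.0]), (166, [-7.6, 33.7]), (182, [33.4, 33.6])]
[[-58. -58. -58. -57. -57. -58. -58. -57. -58. -53.]
 [-59. -58. -57. -57. -57. -57. -58. -57. -58. -54.]
 [-59. -57. -58. -58. -57. -49. -58. -57. -58. -54.]
 [-59. -57. -58. -58. -57. -48. -58. -57. -57. -54.]
 [-59. -57. -57. -55. -52. -48. -48. -57. -58. -54.]
 [-60. -57. -57. -56. -53. -48. -58. -57. -57. -55.]
 [-60. -57. -57. -58. -57. -49. -58. -57. -57. -55.]
 [-60. -57. -57. -58. -57. -58. -58. -57. -57. -55.]
 [-61. -58. -58. -57. -57. -58. -58. -57. -58. -55.]]
[[111. 121. 137. 147. 168. 190. 216. 237. 271. 274.]
 [111. 121. 134. 149. 166. 188. 215. 235. 270. 275.]
 [111. 118. 133. 151. 166. 139. 212. 235. 268. 274.]
 [112. 117. 132. 148. 165. 133. 209. 232. 265. 273.]
 [111. 115. 129. 136. 136. 131. 148. 230. 265. 275.]
 [112. 115. 127. 138. 137. 130. 208. 230. 260. 275.]
 [110. 113. 127. 145. 160. 131. 207. 226. 260. 273.]
 [112. 112. 126. 145. 160. 180. 205. 225. 257. 273.]
 [112. 112. 126. 141. 158. 180. 202. 224. 257. 275.]]
```

View pics/a4.png

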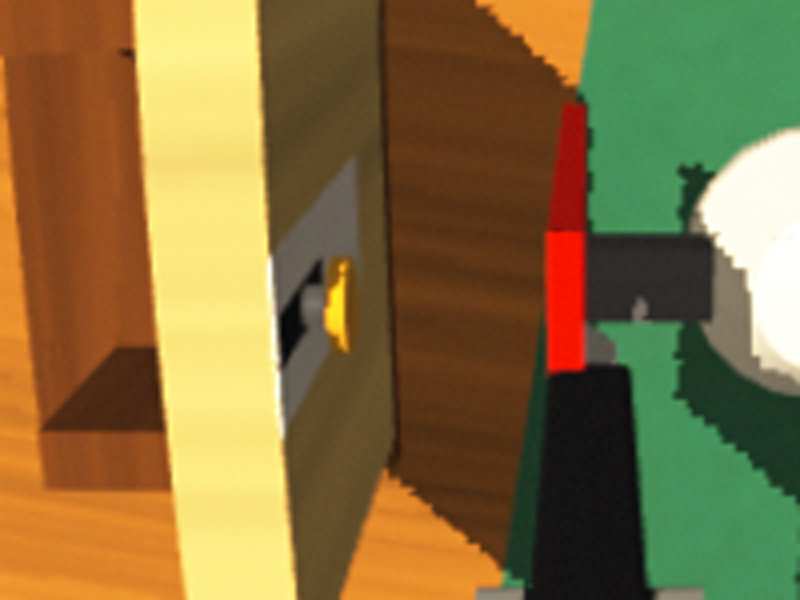

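Run:
```python
from h import *
c=dict(np.load("wrist3.npz")); P=wcloud(c,np.zeros(3),np.eye(3))*1000; im=c["img"].astype(int); r,g,b=np.moveaxis(im,-1,0); x,y,z=np.moveaxis(P,-1,0)
s=np.zeros((480,640),bool); s[195:260,225:275]=1
neck=s&(y>-56)&(y<-50)&(z<146); print("neck",neck.sum(),np.percentile(P[neck],[5,50,95],0).round(1).tolist())
hd=s&(y>-50)&(y<-45)&(z<160)
for lo in range(-14,14,3):
    k=hd&(x>=lo)&(x<lo+3)
    if k.any(): print("head x",lo+1.5,k.sum(),"top z",z[k].min().round(1))
hp=np.argwhere(hd); print("head px rows",hp[:,0].min(),hp[:,0].max(),"x extremes",x[hd].min().round(1),x[hd].max().round(1))
red=(r>80)&(g<60)&(b<60)&(y>-9)&(y<3)&(x>-40)&(x<40)&(z>50)
t=red&(z<64); print("plate top edge",t.sum(),np.percentile(P[t],[0,3,50,97,100],0).round(1).tolist())
sd=red&(z>70)&(z<200); print("plate side",sd.sum(),np.percentile(P[sd],[3,50,97],0).round(1).tolist())
# body-side dark tab side face
tb=(im.max(-1)<60)&(y>-8)&(y<8)&(z>28)&(z<55); tb[:,:290]=0; tb[:,340:]=0; print("tab side",tb.sum(),np.percentile(P[tb],[3,50,97],0).round(1).tolist())
```

```text
neck 81 [[-4.3, -55.6, 130.7], [1.9, -52.7, 136.3], [9.0, -50.2, 139.0]]
head x -9.5 2 top z 139.8
head x -6.5 15 top z 131.4
head x -3.5 19 top z 130.8
head x -0.5 25 top z 129.5
head x 2.5 26 top z 130.0
head x 5.5 24 top z 131.0
head x 8.5 26 top z 132.5
head x 11.5 2 top z 138.9
head px rows 214 238 x extremes -9.0 10.4
plate top edge 334 [[13.3, -6.7, 58.6], [13.9, -6.3, 59.1], [24.4, -4.0, 60.2], [33.7, -1.7, 61.8], [34.0, -1.2, 63.6]]
plate side 216 [[-2.8, -6.3, 73.4], [33.7, -3.7, 112.7], [34.2, -1.4, 176.2]]
tab side 393 [[12.9, -6.3, 28.7], [13.7, -0.6, 39.7], [14.2, 4.7, 54.1]]
```

Request:
servo_tool(series="1 0.0018 0 0.006 0 0 0; 1 0.0018 -0.004 0.012 0 0 0; 1 0.0018 -0.012 0.018 0 0 0; 1 0.0018 -0.02 0.0215 0 0 0; 1 0.0018 -0.027 0.0215 0 0 0; 1 0.0018 -0.032 0.0215 0 0 0; 1 0.0018 -0.034 0.0215 0 0 0; 1 0.0018 -0.034 0.0215 0 0 0; 1 0.0018 -0.034 0.0215 0 0 0; 1 0.0018 -0.034 0.0215 0 0 0")

```text
time_s: 6.18
eef_pos: [0.5373, 0.2178, 0.2532]
eef_rot: [0.0, 0.997, 0.079, 0.0]
wrist_force: [-0.2, -0.1, -3.8]
opening: 0.119
grasp_force: 59.9
```

Run:
```python
from h import *
o=ctrl.get_obs(); p3=np.array([.5405,.183,.2741]); print(o["eef_pos"].round(4),"moved in tool mm",shift(o["eef_pos"]-p3),Rt(o).round(4).tolist(),o["wrist_force"].round(1),o["torque"].round(2))
c=ctrl.camera("wrist"); np.savez("wrist4.npz",**c); P=wcloud(c,np.zeros(3),np.eye(3))*1000; im=c["img"].astype(int); x,y,z=np.moveaxis(P,-1,0)
save("a5.png",cv2.resize(c["img"][150:300,200:400],(800,600),interpolation=cv2.INTER_CUBIC))
pan=(abs(z-90)<4)&(y<-20)&(y>-60)&(abs(x)<90); print(cv2.minAreaRect(P[pan][:,:2].astype(np.float32)),np.median(z[pan]))
hd=(y>-18)&(y<-8)&(abs(x)<14)&(z<135)&(z>95)&(im[...,0]>120)&(im[...,2]<110)&(im[...,1]>70); print("head",hd.sum(),np.percentile(P[hd],[0,3,50,97,100],0).round(1).tolist())
```

```text
[0.5373 0.2178 0.2532] moved in tool mm [  2.3 -34.9  20.9] [[0.9875, 0.1578, 0.0006], [0.1578, -0.9875, -0.0001], [0.0005, 0.0002, -1.0]] [-0.2 -0.1 -3.8] [ 0.07  0.02 -0.04]
((-1.7727737426757812, -33.56340789794922), (22.836286544799805, 150.21083068847656), 89.88824462890625) 90.64944712717352
head 138 [[-9.6, -17.4, 108.2], [-8.2, -16.3, 108.8], [0.8, -14.2, 110.7], [7.4, -12.7, 117.5], [8.0, -12.6, 119.9]]
```

View pics/a5.png

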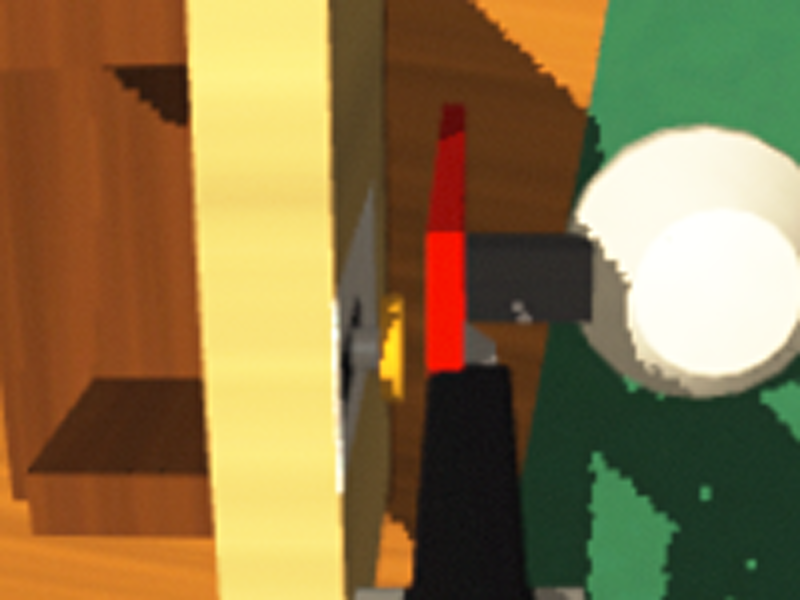

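The wrist view shows the stud head 6 mm from the plate and centred on the hole: lateral -0.8 against -1.25, height 118.5 against 118.7. I'll ease in.

Request:
servo_tool(series="1 0 -0.002 0 0 0 0; 1 0 -0.004 0 0 0 0; 1 0 -0.006 0 0 0 0; 1 0 -0.008 0 0 0 0; 1 0 -0.009 0 0 0 0; 1 0 -0.01 0 0 0 0; 1 0 -0.01 0 0 0 0; 1 0 -0.01 0 0 0 0")

```text
time_s: 6.9
eef_pos: [0.5355, 0.2279, 0.2529]
eef_rot: [0.0, 0.997, 0.079, -0.0]
wrist_force: [-0.4, 0.4, -4.5]
opening: 0.127
grasp_force: 59.9
```

Request:
servo_tool(series="1 0 -0.001 0 0 0 0; 1 0 -0.002 0 0 0 0; 1 0 -0.003 0 0 0 0; 1 0 -0.004 0 0 0 0; 1 0 -0.0045 0 0 0 0; 1 0 -0.005 0 0 0 0; 1 0 -0.005 0 0 0 0; 1 0 -0.005 0 0 0 0")

```text
time_s: 7.57
eef_pos: [0.5347, 0.2328, 0.2529]
eef_rot: [0.0, 0.997, 0.079, -0.0]
wrist_force: [-0.1, 0.5, -3.2]
opening: 0.121
grasp_force: 59.9
```

Request:
servo_tool(series="1 0 -0.0005 0 0 0 0; 1 0 -0.001 0 0 0 0; 1 0 -0.001 0 0 0 0; 1 0 -0.001 0 0 0 0")

```text
time_s: 7.9
eef_pos: [0.5346, 0.2337, 0.2529]
eef_rot: [0.0, 0.997, 0.079, 0.0]
wrist_force: [-0.3, 0.2, -3.2]
opening: 0.122
grasp_force: 59.9
```

Request:
servo_tool(series="1 0 -0.0005 0 0 0 0; 1 0 -0.001 0 0 0 0; 1 0 -0.001 0 0 0 0; 1 0 -0.001 0 0 0 0")

```text
time_s: 8.23
eef_pos: [0.5345, 0.2344, 0.2529]
eef_rot: [0.0, 0.997, 0.079, 0.0]
wrist_force: [0.7, -2.4, -2.6]
opening: 0.123
grasp_force: 59.9
```

Request:
servo_tool(series="1 0 -0.0004 0 0 0 0; 1 0 -0.0007 0 0 0 0; 1 0 -0.0007 0 0 0 0; 1 0 -0.0007 0 0 0 0")

```text
time_s: 8.57
eef_pos: [0.5344, 0.235, 0.253]
eef_rot: [0.0, 0.997, 0.079, 0.0]
wrist_force: [1.0, -4.8, -3.2]
opening: 0.123
grasp_force: 60.1
```

Request:
servo_tool(series="1 0 0 0.002 0 0 0; 1 0 0 0.004 0 0 0; 1 0 0 0.006 0 0 0; 1 0 0 0.008 0 0 0; 1 0 0 0.009 0 0 0; 1 0 0 0.01 0 0 0; 1 0 0 0.01 0 0 0; 1 0 0 0.01 0 0 0")

```text
time_s: 9.23
eef_pos: [0.5346, 0.235, 0.2428]
eef_rot: [0.0, 0.997, 0.079, 0.0]
wrist_force: [0.3, -5.0, -2.1]
opening: 0.121
grasp_force: 60.3
```

Request:
servo_tool(series="1 0 0 0.001 0 0 0; 1 0 0 0.003 0 0 0; 1 0 0 0.005 0 0 0; 1 0 0 0.007 0 0 0; 1 0 0 0.008 0 0 0; 1 0 0 0.009 0 0 0; 1 0 0 0.009 0 0 0")

```text
time_s: 9.82
eef_pos: [0.5347, 0.2349, 0.234]
eef_rot: [0.0, 0.997, 0.079, 0.0]
wrist_force: [1.5, -5.8, -1.6]
opening: 0.123
grasp_force: 60.4
```

Request:
servo_tool(series="1 0 0 0.001 0 0 0; 1 0 0 0.002 0 0 0; 1 0 0 0.003 0 0 0; 1 0 0 0.004 0 0 0; 1 0 0 0.004 0 0 0; 1 0 0 0.004 0 0 0")

```text
time_s: 10.32
eef_pos: [0.5348, 0.2349, 0.2301]
eef_rot: [0.0, 0.997, 0.079, 0.001]
wrist_force: [1.2, -6.0, -0.8]
opening: 0.121
grasp_force: 60.5
```

Request:
servo_tool(series="1 0 0 0.001 0 0 0; 1 0 0 0.002 0 0 0; 1 0 0 0.003 0 0 0; 1 0 0 0.004 0 0 0; 1 0 0 0.004 0 0 0; 1 0 0 0.004 0 0 0")

```text
time_s: 10.82
eef_pos: [0.5354, 0.2348, 0.2278]
eef_rot: [0.0, 0.997, 0.079, 0.001]
wrist_force: [0.1, -6.9, 6.1]
opening: 0.122
grasp_force: 61.4
```

Request:
servo_tool(series="1 0 0 0.001 0 0 0; 1 0 0 0.002 0 0 0; 1 0 0 0.003 0 0 0; 1 0 0 0.003 0 0 0; 1 0 0 0.003 0 0 0")

```text
time_s: 11.23
eef_pos: [0.5355, 0.2348, 0.2252]
eef_rot: [0.001, 0.997, 0.079, 0.002]
wrist_force: [-0.7, -8.3, 8.2]
opening: 0.12
grasp_force: 61.7
```

Request:
servo_tool(series="1 0 0 0.001 0 0 0; 1 0 0 0.002 0 0 0; 1 0 0 0.003 0 0 0; 1 0 0 0.003 0 0 0; 1 0 0 0.003 0 0 0")

```text
time_s: 11.65
eef_pos: [0.5357, 0.2348, 0.2227]
eef_rot: [0.001, 0.997, 0.079, 0.002]
wrist_force: [-1.6, -8.2, 11.0]
opening: 0.119
grasp_force: 62.0
```

Request:
servo_tool(series="1 0 0 0.001 0 0 0; 1 0 0 0.002 0 0 0; 1 0 0 0.002 0 0 0; 1 0 0 0.002 0 0 0")

```text
time_s: 11.98
eef_pos: [0.5358, 0.2348, 0.221]
eef_rot: [0.001, 0.997, 0.079, 0.002]
wrist_force: [-1.7, -8.7, 11.8]
opening: 0.12
grasp_force: 62.1
```

Request:
servo_tool(series="1 0 0 0.0007 0 0 0; 1 0 0 0.0014 0 0 0; 1 0 0 0.0014 0 0 0; 1 0 0 0.0014 0 0 0")

```text
time_s: 12.32
eef_pos: [0.5356, 0.2346, 0.2186]
eef_rot: [0.001, 0.997, 0.079, 0.002]
wrist_force: [0.6, -8.3, 6.8]
opening: 0.125
grasp_force: 61.3
```

Request:
servo_tool(series="1 0 0 0.0005 0 0 0; 1 0 0 0.001 0 0 0; 1 0 0 0.001 0 0 0; 1 0 0 0.001 0 0 0")

```text
time_s: 12.65
eef_pos: [0.5358, 0.2347, 0.2179]
eef_rot: [0.001, 0.997, 0.079, 0.002]
wrist_force: [-0.2, -8.5, 7.7]
opening: 0.125
grasp_force: 61.7
```

Request:
servo_tool(series="1 0 0 0.0005 0 0 0; 1 0 0 0.001 0 0 0; 1 0 0 0.001 0 0 0; 1 0 0 0.001 0 0 0")

```text
time_s: 12.98
eef_pos: [0.536, 0.2347, 0.2178]
eef_rot: [0.001, 0.997, 0.079, 0.002]
wrist_force: [-1.8, -8.7, 13.0]
opening: 0.124
grasp_force: 62.2
```

Request:
servo_tool(series="1 0 0 0.0005 0 0 0; 1 0 0 0.0008 0 0 0; 1 0 0 0.0008 0 0 0; 1 0 0 0.0008 0 0 0")

```text
time_s: 13.32
eef_pos: [0.5362, 0.2347, 0.2177]
eef_rot: [0.001, 0.997, 0.079, 0.003]
wrist_force: [-3.1, -9.6, 15.9]
opening: 0.123
grasp_force: 62.6
```

Request:
servo_tool(series="1 0 0.0005 -0.001 0 0 0; 1 0 0.001 -0.002 0 0 0; 1 0 0.0013 -0.0025 0 0 0; 1 0 0.0013 -0.0025 0 0 0; 1 0 0.0013 -0.0025 0 0 0")

```text
time_s: 13.73
eef_pos: [0.5357, 0.2342, 0.2178]
eef_rot: [-0.0, 0.997, 0.079, 0.002]
wrist_force: [1.0, -5.7, 6.7]
opening: 0.121
grasp_force: 61.1
```

Request:
servo_tool(series="1 0 0.0005 -0.0004 0 0 0; 1 0 0.001 -0.0008 0 0 0; 1 0 0.001 -0.0008 0 0 0; 0.7 0 0.001 -0.0008 0 0 0; 0.5 0 0.001 -0.0008 0 0 0; 0.2 0 0.001 -0.0008 0 0 0; 0 0 0.001 -0.0008 0 0 0; -0.2 0 0.001 -0.0008 0 0 0; -0.2 0 0.001 -0.0008 0 0 0; -0.2 0 0.001 -0.0008 0 0 0")

```text
time_s: 14.57
eef_pos: [0.5345, 0.2332, 0.2168]
eef_rot: [-0.0, 0.997, 0.079, -0.0]
wrist_force: [-0.6, -0.9, -0.1]
opening: 0.605
grasp_force: 0.0
```

Request:
servo_tool(series="-0.2 0 0 -0.005 0 0 0; -0.2 0 0 -0.015 0 0 0; -0.2 0 0 -0.03 0 0 0; -0.2 0 0 -0.05 0 0 0; -0.2 0 0 -0.07 0 0 0; -0.2 0 0 -0.09 0 0 0; -0.2 0 0.02 -0.11 0 0 0; -0.2 0 0.05 -0.11 0 0 0; -0.2 0 0.08 -0.11 0 0 0; -0.2 0 0.08 -0.11 0 0 0; -0.2 0 0.08 -0.11 0 0 0")

```text
time_s: 15.48
eef_pos: [0.5477, 0.153, 0.3281]
eef_rot: [-0.0, 0.997, 0.078, 0.001]
wrist_force: [1.2, 0.2, 0.9]
opening: 0.598
grasp_force: 0.0
```

Run:
```python
from h import *
o=ctrl.get_obs(); print(o["eef_pos"].round(3),o["wrist_force"].round(1))
c=ctrl.camera("wrist"); P=wcloud(c,o["eef_pos"],Rt(o)); im=c["img"].astype(int); x,y,z=np.moveaxis(P,-1,0)
T=(im.max(-1)<70)&(np.hypot(x-.535,y-.233)<.025)&(z>.14)&(z<.27); print("tab",T.sum(),np.percentile(P[T],[2,50,98],0).round(4).tolist())
pl=(im[...,0]>80)&(im[...,1]<60)&(im[...,2]<60)&(np.hypot(x-.535,y-.233)<.06)&(z>.03); print("plate",pl.sum(),np.percentile(P[pl],[2,50,98],0).round(4).tolist())
s=ctrl.camera("scene")["img"]
save("a6.png",np.hstack([cv2.resize(c["img"],(400,300)),cv2.resize(s[250:460,360:640],(400,300))]))
```

```text
[0.548 0.153 0.328] [1.2 0.2 0.9]
tab 1838 [[0.5218, 0.2264, 0.1584], [0.5385, 0.2302, 0.2177], [0.5497, 0.2401, 0.2347]]
plate 1515 [[0.5005, 0.1857, 0.0437], [0.5493, 0.2377, 0.1122], [0.5688, 0.2451, 0.4096]]
```

View pics/a6.png

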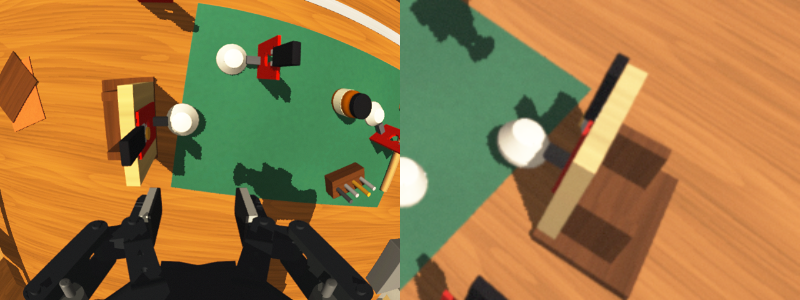

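The lamp hangs flat on the panel. Its tab top is at 0.234 m, which puts the slot end at the stud's 0.134 m, so it is fully home, and the gripper is clear of it.

```bash
python3 -c "
from bench import ctrl; print(ctrl.hand_in())"
```

```text
the job is handed in; nothing more can be done
None
```

The lamp is hanging on its own on the brass-headed stud, flat against the panel and slid down to the stop. The arm is clear and the bystanders were not touched; I've handed the job in, and no verdict came back.

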